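# Load the lens polisher and latch its splash gate

## Robot

A 7-joint arm with a two-finger parallel gripper is mounted at the origin on the work surface. World frame = base frame: x ahead of the robot, y to its left, z up, the work surface at z = 0. Lengths are in m, angles in degrees, forces in N, time in s.
With the tool pointing down it reaches from about 0.425 to 0.875 m from the base axis. Payload 4.7 kg.
Tool frame: the origin (TCP) lies between the finger pads; the fingertips stand env.tip_reach ahead of it and the grasp point (between the pads) lies 2 mm behind it (env.tip_reach is the distance from the TCP to the fingertips, in m); z points along the fingers, y is the line along which they close (so a half turn about z gives the same grasp; the last joint's range is limited). The gripper opens to 87 mm and grips with 3 to 60 N. Pads are 19 mm wide; open, the fingers measure 117 mm over their backs; the gripper's body (75 mm by 190 mm) begins 51 mm behind the grasp point.
Start: joints at [69.563, 18.392, -4.016, 83.108, 1.295, 78.541, -3.26], TCP at [0.236, -0.606, 0.24] pointing down, gripper open.
Joint ranges: [-163.93, 163.93], [-17.29, 119.83], [-79.2, 71.16], [3.27, 140.29], [-89.18, 269.18], [5.43, 117.66], [-154.24, 154.24]. Speed limits (degrees/s): [147.25, 147.25, 180, 180, 180, 180, 180].

## Interface

Orientations are given as [roll, pitch, yaw] about the fixed x, y, z axes, in that order (R = Rz(yaw) Ry(pitch) Rx(roll)).
In Python, from cell import env, read_camera gives the robot as it stands. The module is installed in compiled form; this text tells all that it offers.
- The arm moves only by the tool move_tool, called after "Request:" by a JSON object that holds its "fn" and its "kwargs". Schema: {"type":"object","properties":{"motion":{"type":"object","properties":{"rows":{"type":"array","items":{"type":"array","items":{"type":"number"},"minItems":5,"maxItems":5},"minItems":1,"maxItems":8}},"additionalProperties":false,"required":["rows"]},"grip_n":{"type":"number"},"only":{"type":"string"},"quiet":{"type":"boolean"},"lines":{"type":"string"}},"required":["motion"],"additionalProperties":false}. motion is an object whose key "rows" holds a list of rows, 1 to 8 of them, each of 5 numbers: dx, dy, dz in m, then a turn about the tool's z in degrees, then the finger opening in m; each row is the pose to reach, as a shift and turn from the pose commanded when the call began, along the tool's axes at that moment; what a row does not reach only later rows make up. A row lasts 1/12 s, in which the tool goes at most 0.0417 m and 7.16 degrees, less where a joint would pass 70% of its speed; a pose out of reach is approached as far as the arm can. The fingers move at their own pace and stop on an object; grip_n is the grip in N (left out, the last holds). Time passes only in rows, so rows that do not move let the fingers close. The tool returns the time, the measured TCP pose, the force, the opening and the grip force at its end. only (a regular expression) keeps the lines of the reply that match it, lines (a string "A,B") keeps lines A to B, and quiet returns only ok. Input that does not fit is refused with a message, and nothing moves.
- env.get_obs(): the state, without advancing time (a new reading comes with each control period).
- read_camera(name): name is "scene" or "side" or "wrist"; returns a dict with "color" (480x640x3 uint8, blue, green, red), "fx", "fy", "cx", "cy" (pixels), "dist" ([k1, k2, p1, p2, k3] as OpenCV has them; the pictures are not rectified), "world_from_camera" (4x4, takes a point from camera to world coordinates). Camera axes: x right, y down, z forward; pixel columns grow to the right and rows downward; lengths in m; the calibration is good to about 2 mm. A picture is of the moment at which its call begins. There is no depth.
- env.sign_off(): hands the job in; it is judged then, once.
The state is a dict: "time_s": time; "qpos": joint angles; "joint_velocities": joint speeds; "effort": joint torques, N m; "tool_pos": TCP position; "tool_rot": TCP orientation; "force": force on the tool from outside, world axes, zero at the start; "wrist_torque": the same for the moment, N m; "grip_width": finger opening in m; "grasp_force": force on a finger pad.
Only numpy, scipy, OpenCV 4.12 (cv2) and the standard library are available. Lean on these libraries where they do the work, as an engineer would, in place of code of your own. Each camera call takes 0.05 s, during which the arm holds its last target. There are 200 camera calls.

## Task

Take the amber lens from the tray by its metal button and set it down (do not drop it) flat in the black cup in the middle of the polisher, leaving the green lens and everything else on the bench where they are. Then swing the polisher's blue splash gate shut and press it until its spring latch snaps in behind the strike and it stays shut by itself. Press gently, never with more than 20 N, do not slam it, and let go.

Things in the scene. Friction and masses are not known exactly. Their poses are not given: they have to be found in the camera images.
- polisher: Beige lens polisher, fixed: base 320 (x) by 300 (y) mm, 30 high; origin on the bench, 180 mm behind its front edge, on its centre line; own -x is its front, toward the robot. Side walls 20 thick, 115 high (outer faces y = +-150) and a motor housing 125 high (x 45 to 140) enclose a bay open at the top; the gate closes its front, hinge on the right (own -y), latch and strike on the left (+y).
- cup (a point): Centre of the inner floor of the black cup on the polisher's spindle, 85 mm in front of the polisher's origin (own x = -85, y = 0) and 48 mm above the bench. The cup is a round dish of 70 mm inner diameter at its mouth, its rim 12 mm above this point; the lens lies flat on this floor. Axes as the polisher's.
- gate (a joint): Opening angle (rad) of the blue gate; 0 is parallel to the polisher's front edge, positive is open, the free edge swung out to the robot; starts at 0.5 to 0.95. No spring; light drag (about 1 N at the free edge), so it stays where it is left. Strike and stop sit on an adjustable slide, set anew every time and not measured: the latched gate rests anywhere from -0.05 to +0.05. Find it by feel.
- gate_hinge (a point): On the gate's vertical hinge axis, at the height of the gate's upper edge (119 mm above the bench), mid-thickness; own x = -175, y = -105 mm on the polisher. It turns with the gate: y points along the panel to the free edge, -x out of the outer face, the one to push. The panel is 200 mm from hinge to free edge, 8 mm thick, 85 mm high (34 to 119 mm above the bench).
- gate_edge (a point): Upper corner of the gate's free edge, 200 mm from the hinge axis, 119 mm above the bench, mid-thickness; axes as gate_hinge. The latch sits here in a steel block 24 mm thick, 18 mm wide. The strike is a steel pin in a bracket just beyond this edge when shut. About 1 mm after the latch has snapped past it the gate meets a rubber stop, about 5 N per mm, then ever harder.
- latch (a joint): How far (m) the brass latch bolt (in the free edge, 106 mm above the bench) is pushed into the gate: 0 is fully out (11 mm sticks out). Its bevel, about 30 degrees, meets the strike some 0.1 rad before the shut position. Pushing 160 mm from the hinge, riding over takes 6 to 14 N (latch in by about 9 mm); then it springs back to 0 and the force drops. Shut: 0 again and gate under 0.055.
- amber_lens: The lens to load: an amber glass disc 62 mm in diameter, 10 mm thick, with an upright aluminium button on top, 28 mm in diameter and 30 mm tall (top 40 mm above the underside). Loose, about 90 g. Origin at the centre of its underside, z up.
- green_lens: An equal blocked lens but of green glass, on the same tray, 110 mm from the amber one; stays where it is. Origin at the centre of its underside.
- tray: Grey tray, fixed, 250 (own x) by 120 mm with a floor 6 mm above the bench and a white rim 12 mm high; the two lenses stand on its long axis, 55 mm either side of its centre. Origin on the bench under its centre.
- spray: Blue bottle with white cap, 56 mm in diameter, 170 mm tall; bystander. Origin at its underside.
- jar: White jar with orange cap, 70 mm in diameter, 70 mm tall; bystander. Origin at its underside.
- screwdriver: Screwdriver with a red handle, 160 mm long, lying on the bench; bystander.
- gauge: Steel and black sliding gauge, 140 mm long, lying on the bench; bystander.
- lens_bin: White open bin 100 by 100 mm, 50 mm high; bystander. Origin at its underside.
- brush_mug: White cup 70 mm in diameter, 90 mm tall; bystander. Origin at its underside.
Mind the look-alikes: they are no part of the job. What is shaped like the amber_lens but yellow is not meant.

How it is judged:
By the outcome, as a careful person would: the job done as asked, in the order asked, and still so for the second after the job is handed in, with the robot touching nothing.
It also fails if it takes over 64 s, if anything falls off the work surface, if the arm or the gripper's body presses on something with over 40 N, if the wrist force passes 120 N, or if a joint passes its speed limit or range.

## Working session

There is one attempt and no reset: what is moved stays moved. The work goes in short steps, Python scripts to look and compute and a tool call to move; the robot and the scene stay as the last step left them, time stands still between calls to the robot, and variables do not carry over. Pictures are saved under pics/ and viewed, at most 10 in all, crops included, and the job is handed in when it is done.

```bash
mkdir -p pics
```

Create h.py:
```python
import numpy as np, cv2
from cell import env, read_camera
def snap(n,f):
    c=read_camera(n); cv2.imwrite('pics/'+f,c['color']); np.save('pics/'+f+'.npy',c,allow_pickle=True); return c
def load(f): return np.load('pics/'+f+'.npy',allow_pickle=True).item()
def ray(c,uv):
    K=np.array([[c['fx'],0,c['cx']],[0,c['fy'],c['cy']],[0,0,1]])
    p=cv2.undistortPoints(np.array(uv,float).reshape(-1,1,2),K,np.array(c['dist'],float)).reshape(-1,2)
    T=np.array(c['world_from_camera']); d=np.c_[p,np.ones(len(p))]@T[:3,:3].T
    return T[:3,3],d
def onz(c,uv,z):
    o,d=ray(c,uv); return o+d*((z-o[2])/d[:,2])[:,None]
def tri(c1,u1,c2,u2):
    o1,d1=ray(c1,u1);o2,d2=ray(c2,u2);d1=d1[0];d2=d2[0]
    s=np.linalg.lstsq(np.c_[d1,-d2],o2-o1,rcond=None)[0]
    a=o1+s[0]*d1;b=o2+s[1]*d2
    return (a+b)/2,np.linalg.norm(a-b)
```

Run:
```python
from h import *
a=snap('scene','s0.png');b=snap('side','d0.png');w=snap('wrist','w0.png')
for c in (a,b,w): print(np.round(c['world_from_camera'],3))
o=env.get_obs();print(o['tool_pos'],o['tool_rot'],env.tip_reach,o['time_s'],o['force'])
```

```text
[[-0.64   0.47  -0.608  1.39 ]
 [ 0.768  0.394 -0.505  0.729]
 [ 0.002 -0.79  -0.613  0.987]
 [ 0.     0.     0.     1.   ]]
[[ 0.996 -0.069  0.061  0.441]
 [-0.09  -0.598  0.797 -1.228]
 [-0.018 -0.799 -0.601  1.038]
 [ 0.     0.     0.     1.   ]]
[[ 0.362 -0.898 -0.249  0.303]
 [-0.932 -0.35  -0.095 -0.579]
 [-0.002  0.266 -0.964  0.383]
 [ 0.     0.     0.     1.   ]]
[ 0.23535054 -0.60546839  0.23872037] [-1.79915492e+02  3.34709815e-03  2.12451174e+01] 0.017 0.15 [-0.28782138  0.55922463  0.53540712]
```

View pics/s0.png

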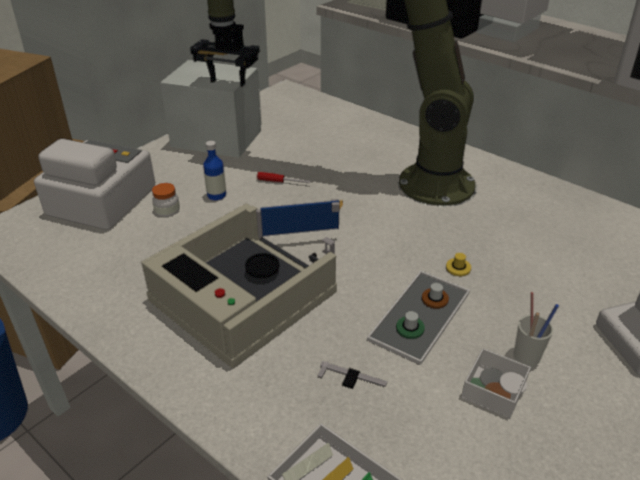

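View pics/d0.png

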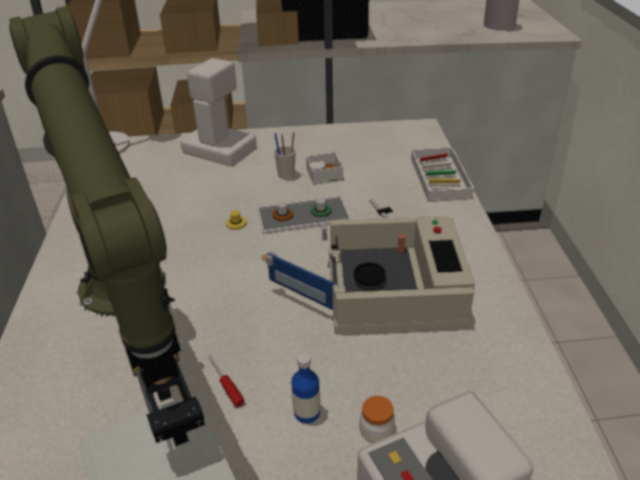

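The scene view shows the amber lens at about (435,297), green at (411,325), the cup at (262,265), the open gate from (262,220) to (340,205) and the yellow decoy at (459,265). In the side view amber is at (283,212), the cup at (370,275) and the gate's free edge at (268,262).

Run:
```python
from h import *
a=load('s0.png');b=load('d0.png')
def blob(c,roi,f):
    x0,y0,x1,y1=roi;im=c['color'][y0:y1,x0:x1];hsv=cv2.cvtColor(im,cv2.COLOR_BGR2HSV).astype(int)
    m=f(hsv[...,0],hsv[...,1],hsv[...,2]).astype(np.uint8)
    k=max(cv2.findContours(m,cv2.RETR_EXTERNAL,cv2.CHAIN_APPROX_NONE)[0],key=cv2.contourArea)
    k=cv2.convexHull(k)+np.array([[x0,y0]]); e=cv2.fitEllipse(k) if len(k)>4 else None
    return np.array(e[0]),e
am=lambda h,s,v:(h<18)&(s>120)&(v>60)
gr=lambda h,s,v:(h>45)&(h<90)&(s>80)
bu=lambda h,s,v:(s<40)&(v>150)
bk=lambda h,s,v:(v<45)
for n,ra,rb,f in [('amber',(415,280,460,315),(265,195,300,225),am),('green',(390,300,435,345),(305,195,335,222),gr),('cup',(235,245,290,285),(345,255,395,295),bk)]:
    ua,ea=blob(a,ra,f);ub,eb=blob(b,rb,f)
    print(n,ea,eb,tri(a,ua,b,ub),onz(a,ua,.011)[0],onz(b,ub,.011)[0],onz(a,ua,.060)[0],onz(b,ub,.060)[0])
def crop(c,x0,y0,x1,y1,s): return cv2.resize(c['color'][y0:y1,x0:x1],None,fx=s,fy=s,interpolation=cv2.INTER_CUBIC)
A=crop(a,140,190,350,365,3.5);B=crop(b,255,205,480,335,3.5)
cv2.imwrite('pics/ca.png',A);cv2.imwrite('pics/cb.png',B)
```

```text
amber ((434.8331604003906, 297.3704833984375), (18.05959701538086, 26.693269729614258), 101.04570007324219) ((282.5077819824219, 213.79995727539062), (12.329462051391602, 19.998018264770508), 86.92516326904297) (array([0.42880482, 0.25794027, 0.01114558]), np.float64(0.0012212199783185717)) [0.42787443 0.25793659 0.011     ] [0.42926138 0.25743348 0.011     ] [0.47618464 0.28159963 0.06      ] [0.42981143 0.18651583 0.06      ]
green ((409.8359375, 327.1621398925781), (20.979995727539062, 27.46363639831543), 96.83673858642578) ((320.7737121582031, 209.869384765625), (11.638784408569336, 18.699953079223633), 88.1313705444336) (array([0.54258632, 0.26596742, 0.01014511]), np.float64(0.00025557133087401553)) [0.54317423 0.26639302 0.011     ] [0.54259485 0.26458309 0.011     ] [0.5856954  0.28963148 0.06      ] [0.53773546 0.19332419 0.06      ]
cup ((260.746826171875, 268.1835021972656), (33.224361419677734, 39.10440444946289), 77.21507263183594) ((369.6707458496094, 276.14251708984375), (29.972558975219727, 34.99699783325195), 102.95043182373047) (array([ 0.63589958, -0.08871777,  0.04549038]), np.float64(0.0018619837570214353)) [ 0.60933515 -0.11882428  0.011     ] [ 0.64192257 -0.04834411  0.011     ] [ 0.64853448 -0.07624463  0.06      ] [ 0.63232225 -0.10466692  0.06      ]
```

View pics/ca.png

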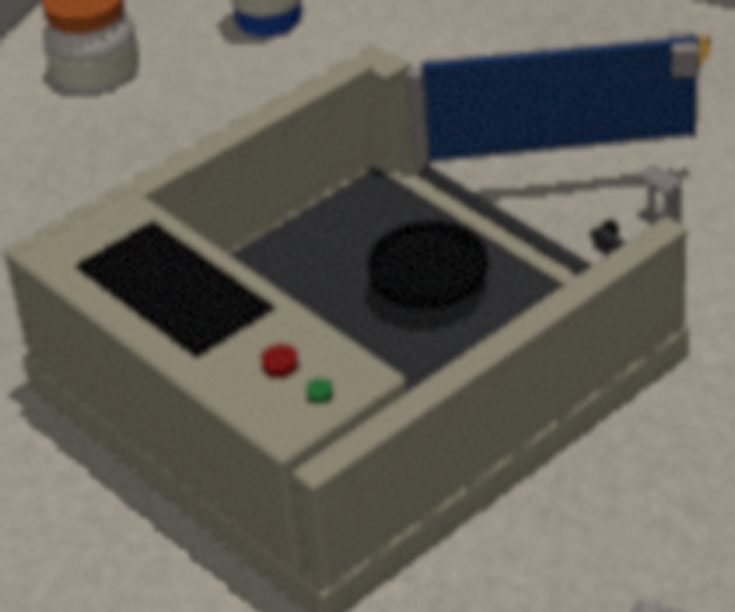

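View pics/cb.png

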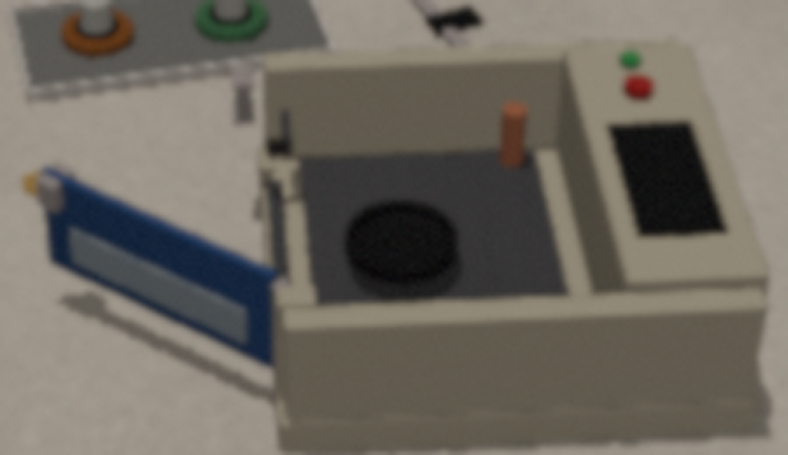

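The crops give the cup rim centre at scene crop (428,264) and side crop (402,240). The left wall's top outer edge runs (685,232)–(310,487) in the scene crop, and the right wall's runs (285,325)–(765,308) in the side crop. The gate top goes from (424,62) to (697,40) in the scene crop and from (275,275) to (45,170) in the side crop. An orange nozzle stands in the bay at side crop (513,105).

Run:
```python
from h import *
a=load('s0.png');b=load('d0.png')
A=lambda *p:np.array(p,float)/3.5+[140,190]
B=lambda *p:np.array(p,float)/3.5+[255,205]
print('rim',tri(a,A(428,264),b,B(402,240)),onz(a,A(428,264),.06),onz(b,B(402,240),.06))
for n,c,p,q in [('Lwall',a,A(685,232),A(310,487)),('Rwall',b,B(285,325),B(765,308))]:
    P=onz(c,[p,q],.115);d=P[1]-P[0];print(n,P.round(4),np.linalg.norm(d),np.degrees(np.arctan2(d[1],d[0])))
print('nozzle top scene?',onz(b,B(513,105),.08),onz(b,B(513,165),.03))
print('edge',tri(a,A(690,40),b,B(48,172)),onz(a,A(697,40),.119),onz(b,B(45,170),.119))
print('hinge',tri(a,A(424,62),b,B(275,275)))
# button tops
for n,c,r in [('a',a,(425,280,450,300)),('a',b,(272,198,294,218))]:
    im=c['color'][r[1]:r[3],r[0]:r[2]]; h=cv2.cvtColor(im,cv2.COLOR_BGR2HSV)
    print((h[...,1]<45).astype(int)*(h[...,2]//10))
```

```text
rim (array([ 0.63479153, -0.08647984,  0.05316291]), np.float64(0.001909249714520599)) [[ 0.63927174 -0.08037314  0.06      ]] [[ 0.63418881 -0.09516098  0.06      ]]
Lwall [[0.5576 0.0698 0.115 ]
 [0.8621 0.0508 0.115 ]] 0.30506728984440673 -3.5606784501421616
Rwall [[ 0.5379 -0.2325  0.115 ]
 [ 0.8433 -0.2514  0.115 ]] 0.30595635055489184 -3.5534446164811477
nozzle top scene? [[0.73477342 0.02509008 0.08      ]] [[0.735954   0.01627222 0.03      ]]
edge (array([ 0.39106078, -0.06100484,  0.11600845]), np.float64(0.0009151082046728369)) [[ 0.39070585 -0.05456177  0.119     ]] [[ 0.38955508 -0.06282379  0.119     ]]
hinge (array([ 0.53435728, -0.1847807 ,  0.11716653]), np.float64(0.004679870629434367))
[[ 8  7  8  8  8  7  8  7  7  7  8  8  8  8  9 10 11 12 13 14 15 15 14 14
  14]
 [ 7  7  7  8  7  8  7  8  7  8  8  8  8  8  8  8  9  9 10 11 13 13 14 14
  15]
 [ 7  7  8  8  7  8  8  8  9  9 10 10  9  9  8  8  8  8  8  9 10 11 12 13
  14]
 [ 7  8  7  7  7  8  8 10 11 12 12 12 12 11 10  9  8  8  8  8  8  9  9 10
  11]
 [ 8  8  8  8  8  8 10 12 13 13 13 13 13 13 13 12 10  8  7  7  8  8
[... 1894 characters left out ...]
 8  9  8]
 [ 9  9  9  0  0  0  9  9 10 10 10 10  9  9  8  0  0  0  0  9  8  9]
 [ 9  9  0  0  0  0  0  9  9  9  9  9  9  8  8  0  0  0  0  0  0  9]
 [ 9  0  0  0  0  0  8  9  9  9  9  9  9  8  7  0  0  0  0  0  0  9]
 [ 0  0  0  0  0  0  8  9  9  9  9  9  9  8  7  0  0  0  0  0  0  0]
 [ 0  0  0  0  0  0  7  8  9  9  9  9  9  8  7  0  0  0  0  0  0  0]
 [ 0  0  0  0  0  0  6  7  8  8  8  8  8  7  6  0  0  0  0  0  0  0]
 [ 0  0  0  0  0  0  0  6  6  7  7  7  6  0  0  0  0  0  0  0  0  0]
 [ 0  0  0  0  0  0  0  0  0  0  0  0  0  0  0  0  0  0  0  0  0  0]
 [ 0  0  0  0  0  0  0  0  0  0  0  0  0  0  0  0  0  0  0  0  0  7]
 [ 8  0  0  0  0  0  0  0  0  0  0  0  0  0  0  0  0  0  0  0  0  7]]
```

Request:
{"fn": "move_tool", "kwargs": {"motion": {"rows":[[0.264, -0.174, -0.06, 12, 0.087], [0.264, -0.174, -0.06, 12, 0.087], [0.264, -0.174, -0.06, 12, 0.087], [0.264, -0.174, -0.06, 12, 0.087], [0.264, -0.174, -0.06, 12, 0.087], [0.264, -0.174, -0.06, 12, 0.087], [0.264, -0.174, -0.06, 12, 0.087], [0.264, -0.174, -0.06, 12, 0.087]]}}}

```text
time_s: 0.82
tool_pos: [0.4209, -0.344, 0.3003]
tool_rot: [-180.0, -0.1, 9.5]
force: [0.5, -0.2, 0.6]
grip_width: 0.0867
grasp_force: 0.0
```

Run:
```python
from h import *
o=env.get_obs();y=np.radians(o['tool_rot'][2]);p=np.array([.60,-.09,.30])-o['tool_pos']
print(p@[np.cos(y),np.sin(y),0],p@[np.sin(y),-np.cos(y),0],-p[2],o['tool_rot'],o['tool_pos'])
```

```text
0.21844629412250427 -0.22113349087256678 0.0003320319023294993 [-1.79985520e+02 -7.83683649e-02  9.46469283e+00] [ 0.42089054 -0.34404449  0.30033203]
```

Request:
{"fn": "move_tool", "kwargs": {"motion": {"rows":[[0.218, -0.221, 0, 5.5, 0.087], [0.218, -0.221, 0, 5.5, 0.087], [0.218, -0.221, 0, 5.5, 0.087], [0.218, -0.221, 0, 5.5, 0.087], [0.218, -0.221, 0, 5.5, 0.087], [0.218, -0.221, 0, 5.5, 0.087], [0.218, -0.221, 0, 5.5, 0.087], [0.218, -0.221, 0, 5.5, 0.087]]}}}

```text
time_s: 1.48
tool_pos: [0.6002, -0.0879, 0.2992]
tool_rot: [-179.8, -0.1, 4.2]
force: [0.2, 1.3, -0.1]
grip_width: 0.0869
grasp_force: 0.0
```

Run:
```python
from h import *
snap('wrist','w1.png')
```

```text
(no output)
```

View pics/w1.png

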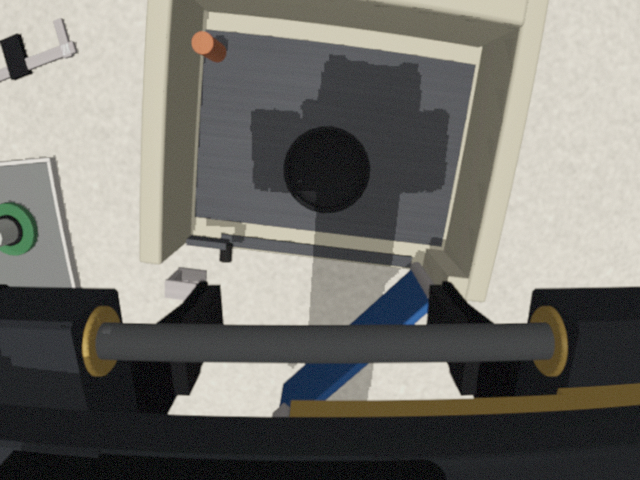

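The wrist view shows the cup's rim at about (327,169), radius about 43 px. The left wall's top front corner is at (140,262), the right wall's outer front corner at (487,300), and the nozzle is well clear at (203,42).

Run:
```python
from h import *
w=load('w1.png');a=load('s0.png');b=load('d0.png')
g=cv2.GaussianBlur(w['color'].max(2),(5,5),0)
for t in (30,36,42):
    m=np.zeros_like(g);m[115:225,270:385]=(g[115:225,270:385]<t)
    m=cv2.morphologyEx(m,cv2.MORPH_OPEN,np.ones((9,9),np.uint8))
    k=max(cv2.findContours(m,cv2.RETR_EXTERNAL,cv2.CHAIN_APPROX_NONE)[0],key=cv2.contourArea)
    e=cv2.fitEllipse(cv2.convexHull(k)); print(t,e, onz(w,e[0],.06)[0].round(4), np.linalg.norm(onz(w,[e[0][0]-e[1][0]/2,e[0][1]],.06)-onz(w,[e[0][0]+e[1][0]/2,e[0][1]],.06)))
A=lambda *p:np.array(p,float)/3.5+[140,190]
B=lambda *p:np.array(p,float)/3.5+[255,205]
print(tri(w,(327,169),a,A(428,264)),tri(w,(327,169),b,B(402,240)))
P=onz(w,[(140,262),(148,0),(487,300),(545,0)],.115);print(P.round(4))
for i in (0,2):
    d=P[i+1]-P[i];print(np.degrees(np.arctan2(d[1],d[0])))
# base right-front, bay floor corners z .03
Q=onz(w,[(197,216),(443,244),(206,30),(476,64)],.03);print(Q.round(4))
print('strike bracket',onz(w,[(186,278)],.1))
```

```text
30 ((326.52069091796875, 169.2700958251953), (82.7275161743164, 83.51737213134766), 106.09149932861328) [ 0.635  -0.0863  0.06  ] 0.07539041062814794
36 ((326.51611328125, 169.28326416015625), (84.42398834228516, 85.07390594482422), 133.94581604003906) [ 0.635  -0.0863  0.06  ] 0.07694006779352096
42 ((326.4237365722656, 169.26861572265625), (85.59292602539062, 86.1769027709961), 134.77490234375) [ 0.635  -0.0862  0.06  ] 0.07800703900578301
(array([ 0.63427742, -0.08648173,  0.05333135]), np.float64(0.0009872789209575464)) (array([ 0.63510594, -0.0869155 ,  0.05303294]), np.float64(0.0009732093509402732))
[[ 0.5526  0.0657  0.115 ]
 [ 0.7576  0.0555  0.115 ]
 [ 0.5401 -0.232   0.115 ]
 [ 0.781  -0.2395  0.115 ]]
-2.840719296394647
-1.7908459251735092
[[ 0.576   0.0417  0.03  ]
 [ 0.565  -0.2123  0.03  ]
 [ 0.7542  0.0349  0.03  ]
 [ 0.7428 -0.2202  0.03  ]]
strike bracket [[0.53541741 0.0310243  0.1       ]]
```

Request:
{"fn": "move_tool", "kwargs": {"motion": {"rows":[[-0.09, -0.18, 0.025, 0, 0.06], [-0.09, -0.18, 0.025, 0, 0.06], [-0.09, -0.18, 0.025, 0, 0.06], [-0.185, -0.352, 0.05, 0, 0.06], [-0.185, -0.352, 0.05, 0, 0.06], [-0.185, -0.352, 0.05, 0, 0.06], [-0.185, -0.352, 0.05, 0, 0.06], [-0.185, -0.352, 0.05, 0, 0.06]]}}}

```text
time_s: 2.2
tool_pos: [0.4246, 0.1884, 0.2576]
tool_rot: [179.9, -0.0, 3.7]
force: [1.0, 0.8, 1.4]
grip_width: 0.0601
grasp_force: 0.0
```

Request:
{"fn": "move_tool", "kwargs": {"motion": {"rows":[[-0.03, -0.11, 0, 0, 0.06], [-0.03, -0.11, 0, 0, 0.06], [-0.03, -0.11, 0, 0, 0.06], [-0.03, -0.11, 0, 0, 0.06]]}}}

```text
time_s: 2.53
tool_pos: [0.3849, 0.302, 0.2584]
tool_rot: [-179.8, 0.0, 4.4]
force: [-0.4, -0.3, 0.6]
grip_width: 0.0599
grasp_force: 0.0
```

Run:
```python
from h import *
w=snap('wrist','w2.png');print(onz(w,[(320,150)],.03))
```

```text
[[0.43679428 0.31068276 0.03      ]]
```

View pics/w2.png

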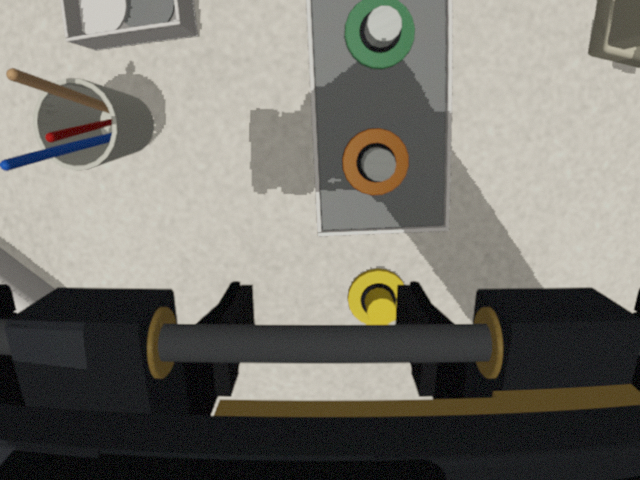

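The wrist view shows the amber disc at (376,161) with its button top at (378,164), green at (380,30), and the yellow decoy nearer at (378,297).

Run:
```python
from h import *
w=load('w2.png');a=load('s0.png');b=load('d0.png')
h=cv2.cvtColor(w['color'],cv2.COLOR_BGR2HSV).astype(int)
m=np.zeros(h.shape[:2],np.uint8);s=np.s_[120:205,330:420];m[s]=((h[...,0]<18)&(h[...,1]>110)&(h[...,2]>60))[s]
k=max(cv2.findContours(m,cv2.RETR_EXTERNAL,cv2.CHAIN_APPROX_NONE)[0],key=cv2.contourArea)
e=cv2.fitEllipse(cv2.convexHull(k));print(e,onz(w,e[0],.016))
g=cv2.GaussianBlur(w['color'].max(2),(3,3),0);m=np.zeros_like(g);s=np.s_[140:190,355:400];m[s]=((g>90)&(h[...,1]<60))[s]
k=max(cv2.findContours(m,cv2.RETR_EXTERNAL,cv2.CHAIN_APPROX_NONE)[0],key=cv2.contourArea)
e2=cv2.minEnclosingCircle(k);print(e2,onz(w,e2[0],.046))
print(tri(w,e2[0],a,(436.7,286.7)),tri(w,e2[0],b,(282.2,204.3)),tri(a,(436.7,286.7),b,(282.2,204.3)))
o=env.get_obs();y=np.radians(o['tool_rot'][2])
for c in ((.4285,.2577),tuple(onz(w,e2[0],.046)[0][:2]),tuple(onz(w,e[0],.016)[0][:2])):
    p=np.array([*c,0])-o['tool_pos'];print(p@[np.cos(y),np.sin(y),0],p@[np.sin(y),-np.cos(y),0])
P=onz(w,[(322,232),(313,20),(446,226),(450,20)],.012);print(P)
```

```text
((375.0999755859375, 161.237060546875), (66.24901580810547, 67.37781524658203), 38.91381072998047) [[0.42987471 0.25982081 0.016     ]]
((378.5224609375, 164.43539428710938), 17.170984268188477) [[0.4295447  0.26029571 0.046     ]]
(array([0.42970636, 0.2598932 , 0.04607434]), np.float64(0.0008775662610964234)) (array([0.42983306, 0.2598774 , 0.04291796]), np.float64(0.0010491582209272035)) (array([0.42961234, 0.258611  , 0.04454777]), np.float64(0.0020513375770182373))
0.038657967198341796 0.04377837332218629
0.03988863069101816 0.04126548802207204
0.04018324073263825 0.04176313151042263
[[0.35851471 0.30325015 0.012     ]
 [0.54747698 0.325247   0.012     ]
 [0.3737755  0.1842159  0.012     ]
 [0.55838251 0.20582076 0.012     ]]
```

Request:
{"fn": "move_tool", "kwargs": {"motion": {"rows":[[0.04, 0.0415, 0.02, -2, 0.06], [0.04, 0.0415, 0.05, -2, 0.06], [0.04, 0.0415, 0.09, -2, 0.06], [0.04, 0.0415, 0.13, -2, 0.06], [0.04, 0.0415, 0.165, -2, 0.06], [0.04, 0.0415, 0.19, -2, 0.06], [0.04, 0.0415, 0.205, -2, 0.06], [0.04, 0.0415, 0.205, -2, 0.06]]}}}

```text
time_s: 3.25
tool_pos: [0.4294, 0.2531, 0.0491]
tool_rot: [179.8, 0.4, 5.6]
force: [-1.2, -0.5, 0.0]
grip_width: 0.0599
grasp_force: 0.0
```

Run:
```python
from h import *
o=env.get_obs();y=np.radians(o['tool_rot'][2]);p=np.array([.4297,.2599,.037])-o['tool_pos'];print(o['tool_pos'],o['force'],p@[np.cos(y),np.sin(y),0],p@[np.sin(y),-np.cos(y),0],-p[2])
```

```text
[0.42940704 0.25305951 0.04907551] [-1.19991664 -0.51884732  0.01165318] 0.0009623730736609481 -0.006778785160081383 0.012075508117617921
```

Request:
{"fn": "move_tool", "kwargs": {"motion": {"rows":[[0, -0.003, 0, 0, 0.06], [0, -0.003, 0.004, 0, 0.06], [0, -0.003, 0.012, 0, 0.06], [0, -0.003, 0.012, 0, 0.06]]}}}

```text
time_s: 3.58
tool_pos: [0.4314, 0.2591, 0.0408]
tool_rot: [180.0, -0.0, 5.7]
force: [-0.5, -0.6, -0.1]
grip_width: 0.0601
grasp_force: 0.0
```

Request:
{"fn": "move_tool", "kwargs": {"motion": {"rows":[[0, 0, 0, 0, 0.06], [0, 0, 0, 0, 0.06]]}}}

```text
time_s: 3.75
tool_pos: [0.4316, 0.2596, 0.0414]
tool_rot: [180.0, -0.0, 5.7]
force: [0.4, 0.4, -0.2]
grip_width: 0.0599
grasp_force: 0.0
```

Request:
{"fn": "move_tool", "kwargs": {"motion": {"rows":[[0, 0, 0.002, 0, 0.02], [0, 0, 0.002, 0, 0.02], [0, 0, 0.002, 0, 0.02], [0, 0, 0.002, 0, 0.02], [0, 0, 0.002, 0, 0.02], [0, 0, 0.002, 0, 0.02], [0, 0, 0.002, 0, 0.02], [0, 0, 0.002, 0, 0.02]]}, "grip_n": 25}}

```text
time_s: 4.42
tool_pos: [0.4313, 0.2595, 0.039]
tool_rot: [180.0, -0.0, 5.7]
force: [-0.8, -0.0, 0.3]
grip_width: 0.0274
grasp_force: 25.0
```

Request:
{"fn": "move_tool", "kwargs": {"motion": {"rows":[[0, 0, -0.015, 0, 0.02], [0, 0, -0.04, 0, 0.02], [0, 0, -0.08, 0, 0.02], [0, 0, -0.12, 0, 0.02], [0, 0, -0.15, 0, 0.02], [0, 0, -0.17, 0, 0.02], [0, 0, -0.17, 0, 0.02], [0, 0, -0.17, 0, 0.02]]}}}

```text
time_s: 5.08
tool_pos: [0.4317, 0.2597, 0.2098]
tool_rot: [180.0, -0.1, 5.7]
force: [0.4, 0.1, -1.2]
grip_width: 0.0272
grasp_force: 25.0
```

Run:
```python
from h import *
o=env.get_obs();y=np.radians(o['tool_rot'][2]);p=np.array([.635,-.0863,.2])-o['tool_pos'];print(o['tool_pos'],o['force'],p@[np.cos(y),np.sin(y),0],p@[np.sin(y),-np.cos(y),0],-p[2],o['grasp_force'])
snap('wrist','w3.png')
```

```text
[0.43174936 0.25969485 0.20975155] [ 0.36290035  0.12701854 -1.19008033] 0.16765196470835553 0.36457656896432217 0.009751545786724908 24.999912693165243
```

Request:
{"fn": "move_tool", "kwargs": {"motion": {"rows":[[0.008, 0.018, 0, 1, 0.02], [0.02, 0.045, 0, 2, 0.02], [0.035, 0.077, 0, 4, 0.02], [0.05, 0.11, 0, 5, 0.02], [0.066, 0.143, 0, 7, 0.02], [0.081, 0.176, 0, 8.5, 0.02], [0.096, 0.209, 0, 8.5, 0.02], [0.111, 0.242, 0, 8.5, 0.02]]}}}

```text
time_s: 5.8
tool_pos: [0.5655, 0.027, 0.2066]
tool_rot: [180.0, 0.2, -2.8]
force: [0.5, 0.0, -0.5]
grip_width: 0.0274
grasp_force: 25.0
```

Request:
{"fn": "move_tool", "kwargs": {"motion": {"rows":[[0.033, 0.111, 0, 0, 0.02], [0.033, 0.111, 0, 0, 0.02], [0.033, 0.111, 0, 0, 0.02], [0.033, 0.111, 0, 0, 0.02], [0.033, 0.111, 0, 0, 0.02], [0.033, 0.111, 0, 0, 0.02], [0.033, 0.111, 0, 0, 0.02]]}}}

```text
time_s: 6.38
tool_pos: [0.5929, -0.0809, 0.2079]
tool_rot: [-179.9, 0.1, -2.6]
force: [-1.7, 0.4, -0.7]
grip_width: 0.0274
grasp_force: 25.0
```

Run:
```python
from h import *
o=env.get_obs();y=np.radians(o['tool_rot'][2]);p=np.array([.635,-.0863,.1])-o['tool_pos'];print(o['tool_pos'],o['force'],p@[np.cos(y),np.sin(y),0],p@[np.sin(y),-np.cos(y),0],-p[2],o['grasp_force'])
```

```text
[ 0.59289114 -0.08093518  0.20788606] [-1.70502238  0.40504259 -0.72054187] 0.042310339127040075 0.003431097586558013 0.107886059639549 25.000107223168015
```

Request:
{"fn": "move_tool", "kwargs": {"motion": {"rows":[[0.02, 0.0035, 0, 0, 0.02], [0.0438, 0.0035, 0, 0, 0.02], [0.0438, 0.0035, 0.01, 0, 0.02], [0.0438, 0.0035, 0.03, 0, 0.02], [0.0438, 0.0035, 0.055, 0, 0.02], [0.0438, 0.0035, 0.075, 0, 0.02], [0.0438, 0.0035, 0.085, 0, 0.02], [0.0438, 0.0035, 0.085, 0, 0.02]]}}}

```text
time_s: 7.05
tool_pos: [0.6347, -0.0868, 0.1209]
tool_rot: [-180.0, 0.3, -2.6]
force: [-0.1, 0.2, -0.9]
grip_width: 0.0275
grasp_force: 25.0
```

Request:
{"fn": "move_tool", "kwargs": {"motion": {"rows":[[0, 0, 0, 0, 0.02], [0, 0, 0, 0, 0.02], [0, 0, 0, 0, 0.02]]}}}

```text
time_s: 7.3
tool_pos: [0.6382, -0.088, 0.1258]
tool_rot: [180.0, -0.2, -2.7]
force: [-0.1, 0.5, -0.9]
grip_width: 0.0275
grasp_force: 25.0
```

Run:
```python
from h import *
for n in ('scene','side'): snap(n,n+'1.png')
w=snap('wrist','w4.png')['color']
s=load('scene1.png')['color'][215:305,200:330];d=load('side1.png')['color'][215:305,310:440]
f=lambda x:cv2.resize(x,(390,270),interpolation=cv2.INTER_CUBIC)
cv2.imwrite('pics/m1.png',np.vstack([np.hstack([f(s),f(d)]),np.hstack([f(w[60:300,150:500]),f(w)])]))
o=env.get_obs();print(o['tool_pos'],o['force'],o['time_s'])
```

```text
[ 0.63775654 -0.08827921  0.12517889] [ 0.55562481 -0.64619171 -0.7316839 ] 7.45
```

View pics/m1.png

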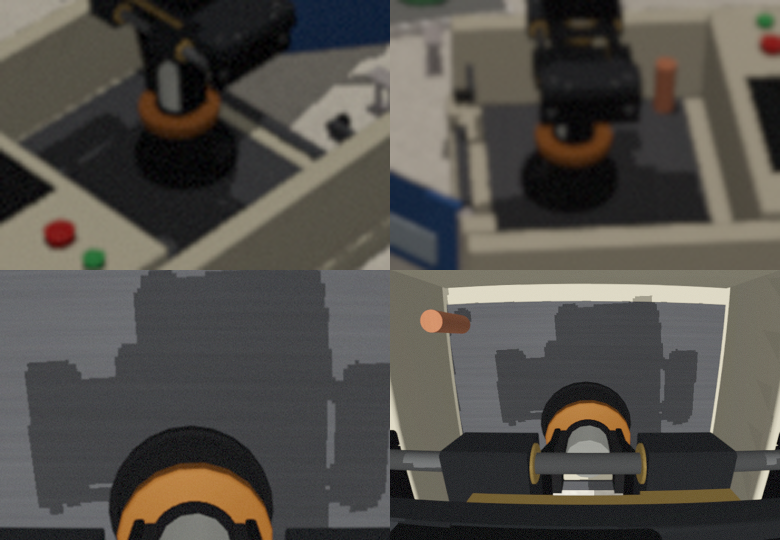

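The views show the amber lens held level right above the cup, about 2 mm toward -y, which agrees with the pose reading. I'll correct it and lower.

Request:
{"fn": "move_tool", "kwargs": {"motion": {"rows":[[-0.0012, -0.0017, 0, 0, 0.02], [-0.0012, -0.0017, 0.01, 0, 0.02], [-0.0012, -0.0017, 0.02, 0, 0.02], [-0.0012, -0.0017, 0.03, 0, 0.02], [-0.0012, -0.0017, 0.034, 0, 0.02], [-0.0012, -0.0017, 0.034, 0, 0.02], [-0.0012, -0.0017, 0.034, 0, 0.02], [-0.0012, -0.0017, 0.034, 0, 0.02]]}}}

```text
time_s: 8.12
tool_pos: [0.6363, -0.0864, 0.0902]
tool_rot: [-180.0, -0.0, -2.8]
force: [-0.3, -0.8, -0.6]
grip_width: 0.0275
grasp_force: 25.0
```

Request:
{"fn": "move_tool", "kwargs": {"motion": {"rows":[[0, 0, 0.001, 0, 0.02], [0, 0, 0.002, 0, 0.02], [0, 0, 0.003, 0, 0.02], [0, 0, 0.004, 0, 0.02], [0, 0, 0.004, 0, 0.02], [0, 0, 0.004, 0, 0.02]]}}}

```text
time_s: 8.62
tool_pos: [0.636, -0.0865, 0.0859]
tool_rot: [180.0, 0.0, -2.8]
force: [-0.6, -0.0, -0.4]
grip_width: 0.0273
grasp_force: 25.0
```

Still free; the disc is 5 mm above the expected floor.

Request:
{"fn": "move_tool", "kwargs": {"motion": {"rows":[[0, 0, 0.001, 0, 0.02], [0, 0, 0.002, 0, 0.02], [0, 0, 0.003, 0, 0.02], [0, 0, 0.0035, 0, 0.02], [0, 0, 0.0035, 0, 0.02], [0, 0, 0.0035, 0, 0.02]]}}}

```text
time_s: 9.12
tool_pos: [0.636, -0.0865, 0.0824]
tool_rot: [180.0, 0.0, -2.8]
force: [-0.2, -0.2, -0.5]
grip_width: 0.0272
grasp_force: 25.0
```

Request:
{"fn": "move_tool", "kwargs": {"motion": {"rows":[[0, 0, 0.0005, 0, 0.02], [0, 0, 0.001, 0, 0.02], [0, 0, 0.001, 0, 0.02], [0, 0, 0.001, 0, 0.02]]}}}

```text
time_s: 9.45
tool_pos: [0.636, -0.0865, 0.0815]
tool_rot: [180.0, 0.0, -2.8]
force: [-0.4, 0.1, -0.8]
grip_width: 0.0271
grasp_force: 25.0
```

Request:
{"fn": "move_tool", "kwargs": {"motion": {"rows":[[0, 0, 0.0005, 0, 0.02], [0, 0, 0.001, 0, 0.02], [0, 0, 0.001, 0, 0.02], [0, 0, 0.001, 0, 0.02]]}}}

```text
time_s: 9.78
tool_pos: [0.6362, -0.0865, 0.0811]
tool_rot: [180.0, -0.0, -2.8]
force: [-1.9, 0.1, 4.0]
grip_width: 0.0272
grasp_force: 25.0
```

Request:
{"fn": "move_tool", "kwargs": {"motion": {"rows":[[0, 0, 0.0005, 0, 0.02], [0, 0, 0.0005, 0, 0.02], [0, 0, 0.0005, 0, 0.02]]}}}

```text
time_s: 10.03
tool_pos: [0.6361, -0.0865, 0.081]
tool_rot: [180.0, -0.0, -2.8]
force: [-2.8, 0.1, 6.9]
grip_width: 0.0277
grasp_force: 25.0
```

Contact came exactly at the expected floor height. Release.

Request:
{"fn": "move_tool", "kwargs": {"motion": {"rows":[[0, 0, -0.0005, 0, 0.03], [0, 0, -0.0005, 0, 0.036], [0, 0, -0.0005, 0, 0.045], [0, 0, -0.0005, 0, 0.045], [0, 0, -0.0005, 0, 0.045], [0, 0, -0.0005, 0, 0.045]]}, "grip_n": 5}}

```text
time_s: 10.53
tool_pos: [0.6359, -0.0864, 0.0803]
tool_rot: [-180.0, 0.0, -2.8]
force: [-0.1, 0.2, -0.2]
grip_width: 0.0446
grasp_force: 0.0
```

Request:
{"fn": "move_tool", "kwargs": {"motion": {"rows":[[0, 0, -0.01, 0, 0.045], [0, 0, -0.03, 0, 0.045], [0, 0, -0.07, 0, 0.045], [0, 0, -0.11, 0, 0.045], [0, 0, -0.15, 0, 0.045], [0, 0, -0.15, 0, 0.045], [0, 0, -0.15, 0, 0.045]]}}}

```text
time_s: 11.12
tool_pos: [0.6379, -0.0862, 0.2348]
tool_rot: [179.9, -0.4, -2.7]
force: [-0.2, 0.6, -1.2]
grip_width: 0.0449
grasp_force: 0.0
```

Request:
{"fn": "move_tool", "kwargs": {"motion": {"rows":[[-0.04, 0, 0, 0, 0.0], [-0.04, 0, 0, 0, 0.0], [-0.04, 0, 0, 0, 0], [-0.04, 0, 0, 0, 0]]}}}

```text
time_s: 11.45
tool_pos: [0.5958, -0.0847, 0.2301]
tool_rot: [180.0, 0.0, -2.8]
force: [1.4, -0.7, 1.2]
grip_width: 0.0258
grasp_force: 0.0
```

Run:
```python
from h import *
for n in ('scene','side'): snap(n,n+'2.png')
w=snap('wrist','w5.png')
s=load('scene2.png')['color'][180:300,200:360];d=load('side2.png')['color'][205:325,250:410]
f=lambda x:cv2.resize(x,(390,290),interpolation=cv2.INTER_CUBIC)
cv2.imwrite('pics/m2.png',np.vstack([np.hstack([f(s),f(d)]),np.hstack([f(w['color'][60:300,150:500]),f(w['color'])])]))
o=env.get_obs();print(o['tool_pos'],o['force'],o['time_s'])
h=cv2.cvtColor(w['color'],cv2.COLOR_BGR2HSV).astype(int)
m=((h[...,0]<18)&(h[...,1]>110)&(h[...,2]>60)).astype(np.uint8);m[:70,:300]=0;m[260:]=0
k=max(cv2.findContours(m,cv2.RETR_EXTERNAL,cv2.CHAIN_APPROX_NONE)[0],key=cv2.contourArea)
e=cv2.fitEllipse(cv2.convexHull(k));print(e,onz(w,e[0],.058))
```

```text
[ 0.59695187 -0.08461579  0.2309252 ] [-0.50054944 -0.64368097  0.21714081] 11.6
((324.43280029296875, 173.66151428222656), (82.02340698242188, 82.13690185546875), 156.3487548828125) [[ 0.63480593 -0.08653593  0.058     ]]
```

View pics/m2.png

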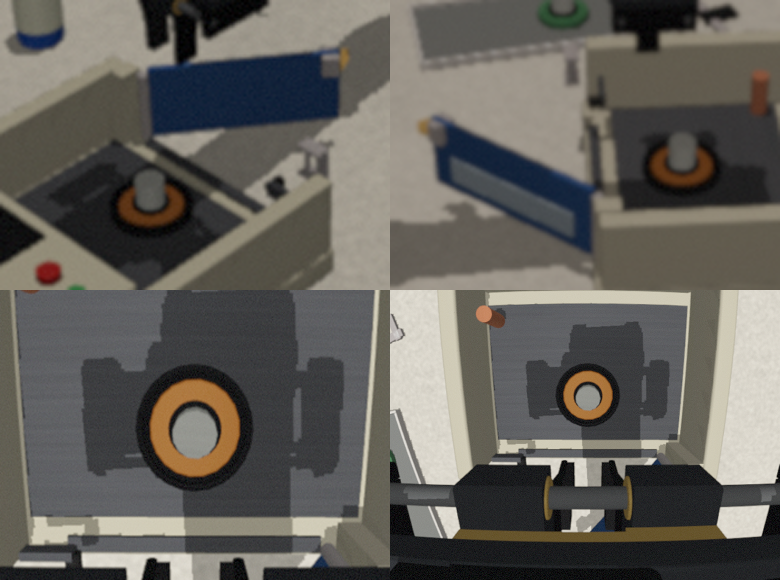

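The views show the amber lens flat and centred in the cup, with an even black ring all round. The gate still stands open at about 0.92 rad. Next I work out the push waypoints.

Create wp.py:
```python
from h import *
H=np.array([.5400,-.1869]);PHI=-2.8
def P(th,r,d):
    a=np.radians(90+PHI)+th;u=np.array([np.cos(a),np.sin(a)]);n=np.array([-u[1],u[0]]);return H+r*u+d*n
def rel(wps):  # rows th,r,d,z,yaw -> tool axes
    o=env.get_obs();y=np.radians(o['tool_rot'][2]);print(o['tool_pos'].round(4),o['tool_rot'].round(1),o['time_s'])
    for th,r,d,z,yaw in wps:
        q=np.array([*P(th,r,d),z]);p=q-o['tool_pos']
        t=o['tool_rot'][2]-yaw
        print(q.round(4),'|',*np.round([p@[np.cos(y),np.sin(y),0],p@[np.sin(y),-np.cos(y),0],-p[2],t],4))
```

Run:
```python
from wp import *
a=load('s0.png');b=load('d0.png')
print('spray',onz(a,[(216,195)],0),onz(b,[(306,415)],0), 'edge',P(.92,.2,0))
rel([(.92,.10,.045,.23,35),(.92,.10,.045,.095,35)])
```

```text
spray [[ 0.45317538 -0.45093713  0.        ]] [[ 0.4516818  -0.45259518  0.        ]] edge [ 0.38698848 -0.05810763]
[ 0.597  -0.0846  0.2309] [-1.8e+02 -1.0e-01 -2.8e+00] 11.6
[ 0.4345 -0.1569  0.23  ] | -0.1588 0.08 0.0009 -37.758
[ 0.4345 -0.1569  0.095 ] | -0.1588 0.08 0.1359 -37.758
```

Request:
{"fn": "move_tool", "kwargs": {"motion": {"rows":[[-0.159, 0.08, 0, -37.8, 0], [-0.159, 0.08, 0, -37.8, 0], [-0.159, 0.08, 0, -37.8, 0], [-0.159, 0.08, 0, -37.8, 0], [-0.159, 0.08, 0, -37.8, 0], [-0.159, 0.08, 0, -37.8, 0], [-0.159, 0.08, 0, -37.8, 0], [-0.159, 0.08, 0, -37.8, 0]]}}}

```text
time_s: 12.27
tool_pos: [0.4344, -0.1567, 0.2312]
tool_rot: [179.9, -0.1, 34.9]
force: [0.5, -0.5, -0.3]
grip_width: 0.0005
grasp_force: 0.0
```

Request:
{"fn": "move_tool", "kwargs": {"motion": {"rows":[[0, 0, 0.03, 0, 0], [0, 0, 0.07, 0, 0], [0, 0, 0.11, 0, 0], [0, 0, 0.135, 0, 0], [0, 0, 0.135, 0, 0], [0, 0, 0.135, 0, 0], [0, 0, 0.135, 0, 0]]}}}

```text
time_s: 12.85
tool_pos: [0.4355, -0.1567, 0.0972]
tool_rot: [179.9, -0.1, 35.1]
force: [0.2, -0.6, 0.1]
grip_width: 0.0002
grasp_force: 0.0
```

Run:
```python
from wp import *
rel([(.92,.10,.0165,.095,35),(.85,.10,.0155,.095,32),(.78,.105,.0155,.095,30)])
print(env.get_obs()['force'])
```

```text
[ 0.4355 -0.1567  0.0972] [ 1.799e+02 -1.000e-01  3.510e+01] 12.85
[ 0.4529 -0.1351  0.095 ] | 0.0266 -0.0076 0.0022 0.0602
[ 0.4574 -0.1284  0.095 ] | 0.0341 -0.0105 0.0022 3.0602
[ 0.4584 -0.1191  0.095 ] | 0.0403 -0.0176 0.0022 5.0602
[ 0.15603777 -0.64143455  0.11214774]
```

Request:
{"fn": "move_tool", "kwargs": {"motion": {"rows":[[0.01, -0.003, 0, 0, 0], [0.019, -0.005, 0, 0, 0], [0.024, -0.007, 0, 0, 0], [0.027, -0.008, 0, 0, 0], [0.030, -0.009, 0, 1, 0], [0.033, -0.0105, 0, 2, 0], [0.036, -0.0135, 0, 4, 0], [0.039, -0.0165, 0, 5, 0]]}}}

```text
time_s: 13.52
tool_pos: [0.4562, -0.1217, 0.0962]
tool_rot: [179.9, 0.0, 29.9]
force: [-0.0, -0.8, -0.1]
grip_width: 0.0004
grasp_force: 0.7
```

Run:
```python
from wp import *
rel([(.72,.105,.0155,.097,28),(.65,.11,.0155,.097,25),(.58,.115,.0155,.097,22),(.51,.12,.0155,.097,20),(.44,.13,.0155,.097,17)])
print(env.get_obs()['force'])
```

```text
[ 0.4562 -0.1217  0.0962] [179.9   0.   29.9] 13.5167
[ 0.4626 -0.1143  0.097 ] | 0.0092 -0.0033 -0.0008 1.9173
[ 0.465  -0.1049  0.097 ] | 0.016 -0.0102 -0.0008 4.9173
[ 0.4684 -0.0956  0.097 ] | 0.0236 -0.0166 -0.0008 7.9173
[ 0.4727 -0.0863  0.097 ] | 0.032 -0.0225 -0.0008 9.9173
[ 0.4761 -0.0726  0.097 ] | 0.0417 -0.0327 -0.0008 12.9173
[-0.02424788 -0.75099615 -0.08562228]
```

Request:
{"fn": "move_tool", "kwargs": {"motion": {"rows":[[0.005, -0.001, 0, 1, 0], [0.009, -0.003, 0, 2, 0], [0.0125, -0.0065, 0, 3.5, 0], [0.016, -0.010, 0, 5, 0], [0.020, -0.0135, 0, 6.5, 0], [0.0236, -0.0166, 0, 8, 0], [0.028, -0.0195, 0, 9, 0], [0.032, -0.0225, 0, 10, 0]]}}}

```text
time_s: 14.18
tool_pos: [0.4724, -0.086, 0.096]
tool_rot: [179.9, 0.0, 20.0]
force: [-0.4, -0.9, 0.3]
grip_width: 0.0006
grasp_force: 0.6
```

Run:
```python
from wp import *
rel([(.51,.12,.0155,.097,20),(.44,.13,.0155,.097,17),(.37,.14,.0155,.097,14),(.3,.15,.0155,.097,10),(.23,.16,.0155,.097,6)])
print(env.get_obs()['force'])
snap('wrist','w6.png');snap('scene','s3.png')
```

```text
[ 0.4724 -0.086   0.096 ] [179.9   0.   20. ] 14.1833
[ 0.4727 -0.0863  0.097 ] | 0.0002 0.0004 -0.001 -0.038
[ 0.4761 -0.0726  0.097 ] | 0.008 -0.0113 -0.001 2.962
[ 0.4811 -0.0589  0.097 ] | 0.0174 -0.0224 -0.001 5.962
[ 0.4877 -0.0455  0.097 ] | 0.0282 -0.0329 -0.001 9.962
[ 0.4959 -0.0323  0.097 ] | 0.0404 -0.0424 -0.001 13.962
[-0.36438888 -0.92694477  0.32014242]
```

Request:
{"fn": "move_tool", "kwargs": {"motion": {"rows":[[0.004, -0.006, 0, 1.5, 0], [0.008, -0.011, 0, 3, 0], [0.0127, -0.017, 0, 4.5, 0], [0.0174, -0.022, 0, 6, 0], [0.023, -0.028, 0, 8, 0], [0.028, -0.033, 0, 10, 0], [0.034, -0.038, 0, 12, 0], [0.040, -0.042, 0, 14, 0]]}}}

```text
time_s: 14.95
tool_pos: [0.4953, -0.0326, 0.0957]
tool_rot: [180.0, 0.0, 6.0]
force: [-0.5, -1.9, 0.2]
grip_width: 0.0004
grasp_force: 0.5
```

Run:
```python
from wp import *
o=env.get_obs();print(o['force'])
rel([(.23,.16,.0155,.097,5),(.2,.16,.0145,.097,3),(.16,.16,.0135,.097,0),(.12,.16,.0135,.097,-2.8)])
snap('wrist','w7.png');s=snap('scene','s4.png')['color'][150:330,200:440];d=snap('side','d4.png')['color'][200:320,240:400]
f=lambda x:cv2.resize(x,(400,300),interpolation=cv2.INTER_CUBIC)
cv2.imwrite('pics/m3.png',np.hstack([f(s),f(d)]))
```

```text
[-0.48484368 -1.90582553  0.23205702]
[ 0.4953 -0.0326  0.0957] [180.   0.   6.] 14.95
[ 0.4959 -0.0323  0.097 ] | 0.0007 -0.0002 -0.0013 0.9552
[ 0.5016 -0.0309  0.097 ] | 0.0065 -0.001 -0.0013 2.9552
[ 0.5088 -0.0294  0.097 ] | 0.0138 -0.0017 -0.0013 5.9552
[ 0.5152 -0.0283  0.097 ] | 0.0202 -0.0022 -0.0013 8.7552
```

View pics/m3.png

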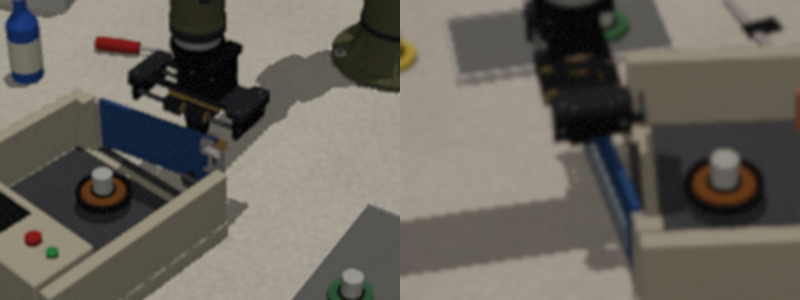

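The gate has followed the fingers and is nearly shut, about 0.23 rad open; the lens is undisturbed. Now slowly onto the latch.

Request:
{"fn": "move_tool", "kwargs": {"motion": {"rows":[[0.002, 0, 0, 1, 0], [0.004, 0, 0, 2, 0], [0.006, -0.001, 0, 3, 0], [0.008, -0.001, 0, 4, 0], [0.010, -0.001, 0, 5, 0], [0.012, -0.0015, 0, 6, 0], [0.014, -0.0015, 0, 7, 0], [0.0155, -0.0015, 0, 8, 0]]}}}

```text
time_s: 15.77
tool_pos: [0.511, -0.0289, 0.0955]
tool_rot: [-180.0, -0.0, -2.0]
force: [-0.4, 0.0, -0.3]
grip_width: 0.0007
grasp_force: 0.3
```

Request:
{"fn": "move_tool", "kwargs": {"motion": {"rows":[[0.001, 0, 0, 0, 0], [0.002, 0, 0, 0, 0], [0.003, 0, 0, 0, 0], [0.003, 0, 0, 0, 0], [0.003, 0, 0, 0, 0]]}}}

```text
time_s: 16.18
tool_pos: [0.5131, -0.0288, 0.0954]
tool_rot: [-180.0, 0.1, -1.9]
force: [-5.6, 2.1, 2.8]
grip_width: 0.0006
grasp_force: 2.4
```

Latch contact at 5.6 N. Press on in small steps.

Request:
{"fn": "move_tool", "kwargs": {"motion": {"rows":[[0.0005, 0, 0, 0, 0], [0.001, 0, 0, 0, 0], [0.0015, 0, 0, 0, 0], [0.002, 0, 0, 0, 0], [0.002, 0, 0, 0, 0], [0.002, 0, 0, 0, 0]]}}}

```text
time_s: 16.68
tool_pos: [0.5149, -0.0287, 0.0954]
tool_rot: [-180.0, 0.1, -1.9]
force: [-6.6, 2.8, 3.1]
grip_width: 0.0002
grasp_force: 2.7
```

Request:
{"fn": "move_tool", "kwargs": {"motion": {"rows":[[0.0005, 0, 0, 0, 0], [0.001, 0, 0, 0, 0], [0.0015, 0, 0, 0, 0], [0.002, 0, 0, 0, 0], [0.002, 0, 0, 0, 0], [0.002, 0, 0, 0, 0]]}}}

```text
time_s: 17.18
tool_pos: [0.5165, -0.0286, 0.0954]
tool_rot: [-180.0, 0.2, -1.9]
force: [-6.5, 2.3, 4.4]
grip_width: 0.0005
grasp_force: 3.3
```

Request:
{"fn": "move_tool", "kwargs": {"motion": {"rows":[[0.0005, 0, 0, 0, 0], [0.001, 0, 0, 0, 0], [0.0015, 0, 0, 0, 0], [0.002, 0, 0, 0, 0], [0.002, 0, 0, 0, 0], [0.002, 0, 0, 0, 0]]}}}

```text
time_s: 17.68
tool_pos: [0.5182, -0.0284, 0.0954]
tool_rot: [-180.0, 0.2, -1.9]
force: [-8.2, 2.7, 5.7]
grip_width: 0.0004
grasp_force: 3.8
```

Request:
{"fn": "move_tool", "kwargs": {"motion": {"rows":[[0.0005, 0, 0, 0, 0], [0.001, 0, 0, 0, 0], [0.0015, 0, 0, 0, 0], [0.002, 0, 0, 0, 0], [0.002, 0, 0, 0, 0], [0.002, 0, 0, 0, 0]]}}}

```text
time_s: 18.18
tool_pos: [0.5198, -0.0284, 0.0954]
tool_rot: [-180.0, 0.2, -1.9]
force: [-9.1, 2.7, 7.4]
grip_width: 0.0006
grasp_force: 4.4
```

Request:
{"fn": "move_tool", "kwargs": {"motion": {"rows":[[0.0005, 0, 0, 0, 0], [0.001, 0, 0, 0, 0], [0.0015, 0, 0, 0, 0], [0.0015, 0, 0, 0, 0], [0.0015, 0, 0, 0, 0]]}}}

```text
time_s: 18.6
tool_pos: [0.521, -0.0283, 0.0954]
tool_rot: [-180.0, 0.3, -1.9]
force: [-9.8, 3.1, 7.4]
grip_width: 0.0007
grasp_force: 4.9
```

Request:
{"fn": "move_tool", "kwargs": {"motion": {"rows":[[0.0005, 0, -0.0005, 0, 0], [0.001, 0, -0.0005, 0, 0], [0.001, 0, -0.0005, 0, 0], [0.001, 0, -0.0005, 0, 0]]}}}

```text
time_s: 18.93
tool_pos: [0.5214, -0.0283, 0.0954]
tool_rot: [-180.0, 0.4, -1.9]
force: [-9.9, 2.9, 7.2]
grip_width: 0.0006
grasp_force: 5.1
```

Request:
{"fn": "move_tool", "kwargs": {"motion": {"rows":[[0.0005, 0, 0, 0, 0], [0.001, 0, 0, 0, 0], [0.001, 0, 0, 0, 0], [0.001, 0, 0, 0, 0]]}}}

```text
time_s: 19.27
tool_pos: [0.5222, -0.0283, 0.0954]
tool_rot: [-180.0, 0.4, -1.9]
force: [-10.6, 2.9, 6.8]
grip_width: 0.0006
grasp_force: 5.4
```

Request:
{"fn": "move_tool", "kwargs": {"motion": {"rows":[[0.0005, 0, 0, 0, 0], [0.001, 0, 0, 0, 0], [0.001, 0, 0, 0, 0], [0.001, 0, 0, 0, 0]]}}}

```text
time_s: 19.6
tool_pos: [0.5268, -0.0297, 0.096]
tool_rot: [180.0, -0.1, -1.9]
force: [-0.2, 0.3, -0.1]
grip_width: 0.0003
grasp_force: 0.3
```

The force dropped from 11 N to 0, so the latch appears to have snapped past. A gentle feel for the stop, then back off.

Request:
{"fn": "move_tool", "kwargs": {"motion": {"rows":[[0.0005, 0, 0, 0, 0], [0.001, 0, 0, 0, 0], [0.0015, 0, 0, 0, 0], [0.0015, 0, 0, 0, 0]]}}}

```text
time_s: 19.93
tool_pos: [0.5274, -0.03, 0.0961]
tool_rot: [180.0, 0.1, -2.0]
force: [-4.6, -0.2, 3.3]
grip_width: 0.0003
grasp_force: 2.3
```

Request:
{"fn": "move_tool", "kwargs": {"motion": {"rows":[[0.0005, 0, 0, 0, 0], [0.001, 0, 0, 0, 0], [0.001, 0, 0, 0, 0], [0.001, 0, 0, 0, 0]]}}}

```text
time_s: 20.27
tool_pos: [0.5274, -0.03, 0.0961]
tool_rot: [180.0, 0.2, -2.0]
force: [-7.9, 0.5, 6.2]
grip_width: 0.0004
grasp_force: 3.9
```

Request:
{"fn": "move_tool", "kwargs": {"motion": {"rows":[[-0.003, 0, 0, 0, 0], [-0.008, 0, 0, 0, 0], [-0.02, 0, 0, 0, 0], [-0.04, 0, 0, 0, 0], [-0.06, 0, 0, 0, 0], [-0.06, 0, 0, 0, 0], [-0.06, 0, 0, 0, 0]]}}}

```text
time_s: 20.85
tool_pos: [0.4687, -0.0281, 0.0962]
tool_rot: [179.9, -0.1, -2.0]
force: [0.3, -0.4, 0.4]
grip_width: 0.0005
grasp_force: 0.0
```

Request:
{"fn": "move_tool", "kwargs": {"motion": {"rows":[[0, 0, -0.03, 0, 0], [0, 0, -0.07, 0, 0], [0, 0, -0.11, 0, 0], [0, 0, -0.15, 0, 0], [0, 0, -0.19, 0, 0], [0, 0, -0.19, 0, 0], [0, 0, -0.19, 0, 0], [0, 0, -0.19, 0, 0]]}}}

```text
time_s: 21.52
tool_pos: [0.4694, -0.0279, 0.2858]
tool_rot: [180.0, -0.1, -2.0]
force: [0.3, 0.3, -0.8]
grip_width: 0.0006
grasp_force: 0.0
```

Run:
```python
from h import *
w=snap('wrist','w8.png')['color'];s=snap('scene','s5.png')['color'][180:330,200:400];d=snap('side','d5.png')['color'][200:320,240:400]
f=lambda x:cv2.resize(x,(400,300),interpolation=cv2.INTER_CUBIC)
cv2.imwrite('pics/m4.png',np.vstack([np.hstack([f(s),f(d)]),np.hstack([f(w),f(w[0:330,100:540])])]))
```

```text
(no output)
```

View pics/m4.png

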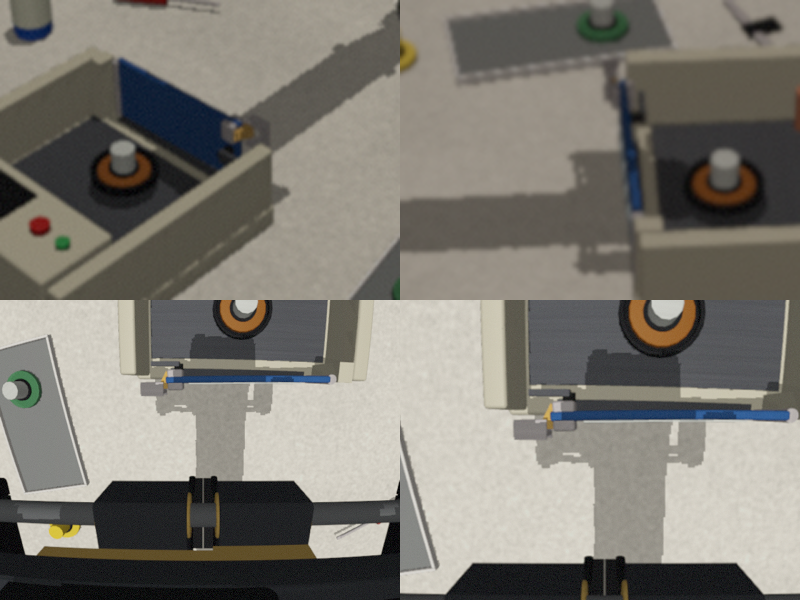

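The gate lies parallel to the front edge, with the brass bolt at crop (548,412) on the bay side of the strike at (532,430). It has stayed shut with the arm clear, and the amber lens sits flat in the cup. I'm handing in.

```bash
python3 -c "
from cell import env
print(env.sign_off())"
```

```text
the job is handed in; nothing more can be done
None
```

The amber lens is flat in the cup and the gate is latched shut, pressed with at most about 13 N; the arm is clear and the job was handed in at about 22 s, with no verdict returned.

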